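# Slide the soldering board home and lock it

### The arm

A 6-joint arm with a two-finger parallel gripper is mounted at the origin on the work surface. World frame = base frame: x ahead of the robot, y to its left, z up, the work surface at z = 0. Lengths are in m, angles in rad, forces in N, time in s.
With the tool pointing down it reaches from about 0.35 to 0.95 m from the base axis. Payload 17.4 kg.
Tool frame: the origin (TCP) lies at the very end of the fingers, on their centre line; the grasp point (between the pads) lies 19 mm behind it; z points along the fingers, y is the line along which they close (so a half turn about z gives the same grasp; the last joint's range is limited). The gripper opens to 93 mm and grips with 3 to 60 N. Pads are 15 mm wide; open, the fingers measure 128 mm over their backs; the gripper's body (75 mm by 188 mm) begins 65 mm behind the grasp point.
Start: joints at [-1.192, 0.116, 1.442, -0, 1.584, -0.038], TCP at [0.273, -0.617, 0.219] pointing down, gripper open.
Joint ranges: [-2.83, 2.83], [-0.83, 2.19], [0.07, 2.5], [-1.14, 4.28], [0.01, 3], [-2.97, 2.97]. Speed limits (rad/s): [1.89, 1.89, 2.22, 3.14, 3.14, 3.14].

### API

Orientations are given as a unit quaternion [w, x, y, z].
In Python, from station import env, camrig gives the robot as it stands (env), with the cameras (camrig).
- The arm moves only by the shell command python3 drive.py 'ROWS' [OPENING] [FORCE]. ROWS is a JSON list that holds a single list of rows (three levels of brackets), with 1 to 5 rows, each of 4 numbers: dx, dy, dz in m, then a turn about the tool's z in rad; each row is the pose to reach, as a shift and turn from the pose commanded when the command began, along the tool's axes at that moment; what a row does not reach only later rows make up. A row lasts 1/8 s, in which the tool goes at most 0.0625 m and 0.188 rad, less where a joint would pass 70% of its speed; a pose out of reach is approached as far as the arm can. OPENING is the finger opening in m, set as the command begins (- or left out keeps the last). The fingers move at their own pace and stop on an object; FORCE is the grip in N (left out, the last holds). Time passes only in rows, so rows that do not move let the fingers close. It prints the time, the measured TCP pose, the force, the opening and the grip force at its end. Input that does not fit is refused with a message, and nothing moves.
- env.observe(): the state, without advancing time (a new reading comes with each control period).
- camrig.snapshot(name): name is "side" or "top"; returns the picture (384x512x3 uint8, red, green, blue); there is no depth.
- camrig.camera_model(name): a dict with "mtx" (3x3 intrinsics, pixels), "rvec" (rotation vector, rad) and "tvec" (3), from world to camera coordinates, as OpenCV has them. Camera axes: x right, y down, z forward; pixel columns grow to the right and rows downward; lengths in m; the calibration is good to about 2 mm. A picture is of the moment at which its call begins. camera_model takes no time and is no camera call.
- env.hand_in(): hands the job in; it is judged then, once.
The state is a dict: "time": time; "qpos": joint angles; "qd": joint speeds; "joint_torque": joint torques, N m; "eef_pos": TCP position; "eef_rot": TCP orientation; "force": force on the tool from outside, world axes, zero at the start; "moment": the same for the moment, N m; "grip_width": finger opening in m; "finger_force": force on a finger pad.
Only numpy, scipy, OpenCV 4.12 (cv2) and the standard library are available. Lean on these libraries where they do the work, as an engineer would, in place of code of your own. Each camera call takes 0.05 s, during which the arm holds its last target. There are 200 camera calls.

### The job

Push the soldering board along its rails with a fingertip, without lifting it, until it drops level into its locating notches. Then push the red-knobbed brass turn-button round, clockwise seen from above, as far as it goes so that it lies across the board and locks it down. Leave the doming block, the glass bowl and the jar where they stand.

Things in the scene. Friction and masses are not known exactly. Their poses are not given: they have to be found in the camera images.
- board: Soldering board: loose pale wooden slab with a grey fireclay top, 120 (x) x 110 (y) x 18 mm, 0.4 to 0.65 kg, on three 9 mm high steel feet (two at the +x end, one at the -x end); top 28 mm above the origin. Origin: its centre at the bottom of the feet. It slides along its +x. Its origin is 22 mm above the cradle's on the runners, and 15 mm when it has dropped level by 7 mm into the notches.
- board_tail (a point): Middle of the board's -x (rear) face, 18 mm above the bottom of its feet: where to push. At about 30 mm/s the board slides with 2 to 6 N of resistance, drops by itself and then will slide no further; pushed fast it can jump the notches, and may then be pushed back.
- cradle: Fixed wooden cradle with the rails, 380 (x) x 170 (y) mm. Origin: centre of its underside, on the bench. The board slides along cradle +x between two dark side guides (tops 36 mm above the bench, inner faces 114 mm apart) towards an end stop (inner face at x = +180 mm, same height). The -x end is open: at least 70 mm of its length lies free behind the board at the start.
- rail_mid (a point): Point on top of the metal runners, 22 mm above the bench, at cradle x = +50, y = 0. The runners have notches 15 mm long, 7 mm deep, for the board's 10 mm long feet. The runner plate is adjustable: the board's centre drops in anywhere within 20 mm before or after this point along cradle x, 60 to 130 mm ahead of its start. Site axes as the cradle's.
- latch (a joint): Turn-button angle, rad, growing clockwise seen from above. At 0 the brass bar points from its pivot along cradle +x turned 0.4 rad outwards (towards cradle +y); at 1.97 along cradle -y, square over the board; stop at 2.0. Starts at 0 to 0.35; friction (about 1 N at the knob) keeps it where left. A board that has not dropped blocks it.
- latch_pivot (a point): Top of the turn-button's upright pivot, at cradle x = +50, y = +78 mm, 52 mm above the bench. The bar is 66 x 16 mm, 44 to 52 mm above the bench, and reaches 56 mm from the pivot. It clears the dropped board by about 1 mm.
- latch_knob (a point): The upright red knob on the turn-button, 16 mm diameter, 52 to 72 mm above the bench, 45 mm from the pivot. The point is on the knob's axis, 62 mm above the bench.
- doming_block: Bystander: loose steel doming cube, 50 mm, with round hollows on top, standing beside the cradle. Origin: centre of its underside.
- bowl: Bystander: loose empty glass bowl, 90 mm across, 45 mm high, beside the cradle. Origin: centre of its underside.
- jar: Bystander: loose amber jar with a brass cap, 44 mm across, 55 mm high, on the other side of the cradle. Origin: centre of its underside.

How it is judged:
On the way, in this order (a step that is already met when the one before it is completed fails the run):
1. the board has been slid along and has dropped level into its notches (z of board in the frame of cradle between 0.012 and 0.0175 m and x of board in the frame of cradle between 0.02 and 0.08 m and angle between board's own z axis and vertical below 0.05 rad), for 0.2 s.
2. the turn-button has been swung across the dropped board (all of step 1 and value of joint latch above 1.6 rad), for 0.2 s.
At the end, for the whole second after the job is handed in: The board sits level (within 0.05 rad) and at rest in its notches, its origin 12 to 17.5 mm above the cradle's (20 to 80 mm ahead of the cradle's centre), and the turn-button stands at 1.6 rad or more, across the board (all of step 2 and linear speed of board below 0.01 m/s); the robot touches nothing.
It fails at once if the board was lifted or tipped up off its rails (z of board in the frame of cradle above 0.034 m or angle between board's own z axis and vertical above 0.3 rad).
It fails at once if the doming block was knocked or moved (distance of doming_block from where it was at the start of the episode above 0.02 m or angle between doming_block's own z axis and vertical above 0.4 rad).
It fails at once if the bowl was knocked or moved (distance of bowl from where it was at the start of the episode above 0.02 m or angle between bowl's own z axis and vertical above 0.4 rad).
It fails at once if the jar was knocked or moved (distance of jar from where it was at the start of the episode above 0.02 m or angle between jar's own z axis and vertical above 0.4 rad).
It also fails if it takes over 51 s, if anything falls off the work surface, if the arm or the gripper's body presses on something with over 40 N, if the wrist force passes 120 N, or if a joint passes its speed limit or range.

## Working session

There is one attempt and no reset: what is moved stays moved. The work goes in short steps, Python scripts to look and compute and a shell command to move; the robot and the scene stay as the last step left them, time stands still between calls to the robot, and variables do not carry over. Pictures are saved under pics/ and viewed, at most 10 in all, crops included, and the job is handed in when it is done.

```bash
ls; mkdir -p pics
python3 - <<'E'
from station import env, camrig
import cv2
for n in ("top","side"):
    im=camrig.snapshot(n); cv2.imwrite(f"pics/{n}0.png",cv2.resize(im[:,:,::-1],(800,600),interpolation=cv2.INTER_CUBIC))
    m=camrig.camera_model(n); print(n,m)
o=env.observe(); print(o["time"],o["eef_pos"],o["eef_rot"])
E
```

```text
drive.py
pics
station.py
top {'mtx': array([[455.99993692,   0.        , 250.71979521],
       [  0.        , 455.99993692, 188.78492124],
       [  0.        ,   0.        ,   1.        ]]), 'rvec': array([ 2.17179089, -2.15521773,  0.15542016]), 'tvec': array([-0.03004292,  0.60044777,  0.89084436])}
side {'mtx': array([[354.42600504,   0.        , 259.01796647],
       [  0.        , 354.42600504, 202.00761121],
       [  0.        ,   0.        ,   1.        ]]), 'rvec': array([ 2.10865064, -0.66876982,  0.35087887]), 'tvec': array([-0.48244136,  0.24890938,  0.43343364])}
0.1 [ 0.27320178 -0.61703553  0.21799979] [-4.99478989e-04  9.78362402e-01  2.06897929e-01 -8.78061052e-05]
```

View pics/top0.png

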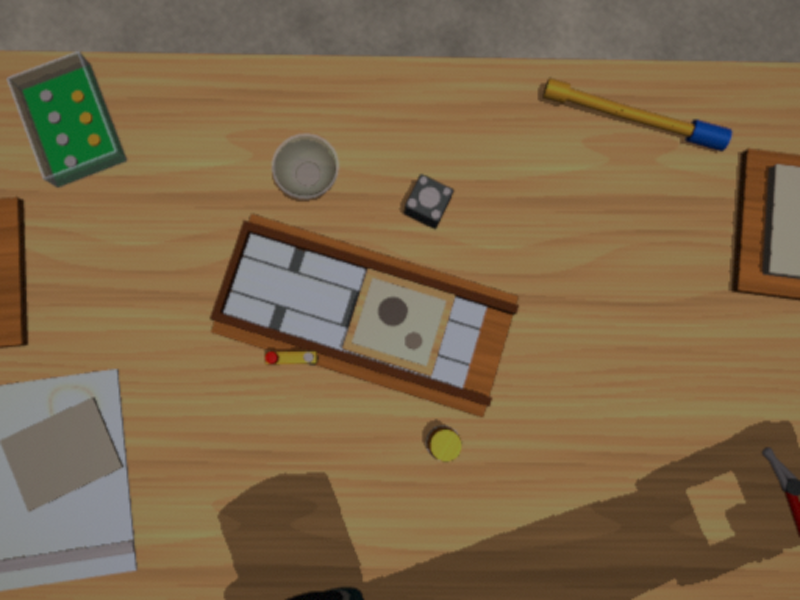

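View pics/side0.png

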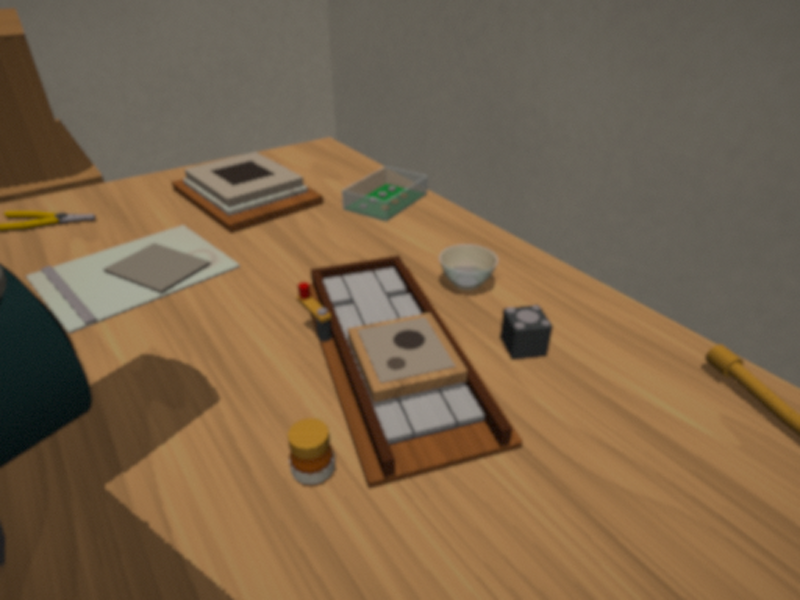

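Top view: the cradle's closed end is at left (220,270), so its +x points left. The board is near (398,322), the turn-button pivot near (312,357) and the red knob near (271,357). The bowl is at (305,167), the doming block at (430,200) and the jar at (445,445). I'll enlarge this for measuring.

Run:
```python
import cv2
im=cv2.imread("pics/top0.png")
from station import env, camrig
im=camrig.snapshot("top")[:,:,::-1]
cv2.imwrite("pics/crop0.png",cv2.resize(im[125:275,125:345],(792,540),interpolation=cv2.INTER_CUBIC))
```

```text
(no output)
```

View pics/crop0.png

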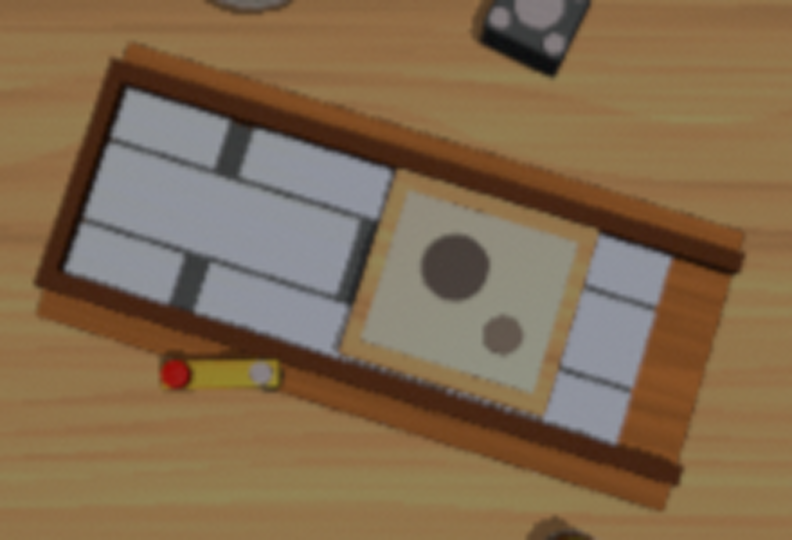

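```bash
cat > h.py <<'E'
import numpy as np, cv2
from station import env, camrig
def proj(P,n="top"):
    m=camrig.camera_model(n); return cv2.projectPoints(np.array(P,float).reshape(-1,3),m["rvec"],m["tvec"],m["mtx"],None)[0][:,0]
def ray(uv,z,n="top"):
    m=camrig.camera_model(n);R=cv2.Rodrigues(m["rvec"])[0];t=m["tvec"].ravel()
    d=R.T@np.linalg.inv(m["mtx"])@np.array([*uv,1.]);c=-R.T@t
    return c+d*(z-c[2])/d[2]
E
cat > fit.py <<'E'
from h import *
from scipy.optimize import least_squares
cr=lambda u,v:np.array([(u+.5)/3.6-.5+125,(v+.5)/3.6-.5+125])
obs=np.array([cr(*p) for p in [(682,465),(743,272),(125,88),(65,272),(262,374),(176,374),(400,170),(598,232),(545,413),(343,352)]])
def loc(p):
    s,th=p[3:]; a=.4-th
    return np.array([[-.19,.057,.036],[-.19,-.057,.036],[.18,-.057,.022],[.18,.057,.022],[.05,.078,.052],
     [.05+.045*np.cos(a),.078+.045*np.sin(a),.072],[s+.06,-.055,.05],[s-.06,-.055,.05],[s-.06,.055,.05],[s+.06,.055,.05]])
def W(p,L):
    c,s=np.cos(p[2]),np.sin(p[2]);L=np.atleast_2d(L)
    return np.c_[p[0]+c*L[:,0]-s*L[:,1],p[1]+s*L[:,0]+c*L[:,1],L[:,2]]
f=lambda p:(proj(W(p,loc(p)))-obs).ravel()
c0=ray(cr(390,280),.03)[:2]
d=ray(cr(65,272),.03)-ray(cr(682,465),.03)
r=least_squares(f,[*c0,np.arctan2(d[1],d[0]),-.03,.1]);p=r.x
print(c0,"cradle",p.round(4));print(r.fun.reshape(-1,2).round(1).tolist())
for n,u,z in (("jar",(445,445),.055),("bowl",(305,167),.03),("dome",(430,199),.05)): print(n,ray(np.array(u)/1.5625,z).round(3))
np.save("p.npy",p)
a=.4-p[4]
for n,L in (("tail",[p[3]-.06,0,.04]),("pivot",[.05,.078,.052]),("knob",[.05+.045*np.cos(a),.078+.045*np.sin(a),.062]),("openend",[-.19,0,.022])): print(n,W(p,L)[0].round(4))
from scipy.spatial.transform import Rotation as R
o=env.observe();q=o["eef_rot"];Rm=R.from_quat([*q[1:],q[0]]).as_matrix();print(Rm.round(3),o["time"])
E
python3 fit.py
```

```text
[0.57328115 0.01057273] cradle [ 0.5791  0.0094  1.2783 -0.0467  0.0769]
[[1.1, 0.3], [-0.4, -0.0], [0.3, -0.4], [-0.8, 0.3], [0.1, -0.1], [-0.3, 0.0], [-0.5, -1.1], [1.3, -0.8], [0.4, 1.4], [-1.2, 0.4]]
jar [ 0.41  -0.093  0.055]
bowl [0.774 0.092 0.03 ]
dome [ 0.727 -0.075  0.05 ]
tail [ 0.5484 -0.0928  0.04  ]
pivot [0.5189 0.0798 0.052 ]
knob [0.5175 0.1247 0.062 ]
openend [ 0.5243 -0.1725  0.022 ]
[[ 0.914  0.405 -0.   ]
 [ 0.405 -0.914  0.001]
 [ 0.    -0.001 -1.   ]] 0.15
```

```bash
cat > to.py <<'E'
import sys; from h import *; from fit import W
from scipy.spatial.transform import Rotation as R
# usage: to.py cx cy z [yaw of tool x rel. to cradle x]
p=np.load("p.npy");cx,cy,z=map(float,sys.argv[1:4]);ya=float(sys.argv[4]) if len(sys.argv)>4 else 0
o=env.observe();q=o["eef_rot"];Rm=R.from_quat([*q[1:],q[0]]).as_matrix()
t=W(p,[cx,cy,z])[0];d=Rm.T@(t-o["eef_pos"])
e=(np.arctan2(Rm[1,0],Rm[0,0])-(p[2]+ya)+np.pi)%(2*np.pi)-np.pi
c,s=np.cos(p[2]),np.sin(p[2]);v=o["eef_pos"][:2]-p[:2]
print("shift",d.round(4),"turn",e.round(3),"cradle now",(c*v[0]+s*v[1]).round(4),(c*v[1]-s*v[0]).round(4),"world",o["eef_pos"].round(4),"t",o["time"],"F",o["force"].round(1),"q",o["qpos"].round(2))
E
sed -i '/^f=lambda/i if __name__!="__main__": raise SystemExit' fit.py
# keep W separately importable
python3 - <<'E'
s=open("fit.py").read()
i=s.index("def W");j=s.index("if __name__")
open("h.py","a").write(s[i:j])
E
sed -i 's/; from fit import W//' to.py; python3 to.py -.144 0 .218
```

```text
shift [ 4.396e-01 -3.397e-01  4.000e-04] turn -0.861 cradle now -0.6881 0.1123 world [ 0.2732 -0.6171  0.2181] t 0.15 F [-0.   0.5  0.1] q [-1.19  0.12  1.44 -0.    1.58 -0.04]
```

```bash
python3 drive.py '[[[0.045, -0.035, 0, -0.15], [0.09, -0.07, 0, -0.3], [0.135, -0.105, 0, -0.45], [0.18, -0.14, 0, -0.6], [0.225, -0.175, 0, -0.7]]]' 0 10; python3 to.py -.144 0 .15
```

```text
time: 0.78
eef_pos: [0.4086, -0.3644, 0.2185]
eef_rot: [-0.0, 0.847, 0.531, 0.0]
force: [1.2, 0.8, 0.1]
grip_width: 0.0478
finger_force: 0.0
shift [0.2685 0.0135 0.0686] turn -0.158 cradle now -0.4071 0.0555 world [ 0.4086 -0.3644  0.2185] t 0.775 F [1.2 0.8 0.1] q [-0.77 -0.16  1.72  0.    1.59 -0.32]
```

```bash
python3 drive.py '[[[0.055, 0.003, 0, -0.05], [0.11, 0.006, 0, -0.1], [0.165, 0.009, 0.02, -0.158], [0.22, 0.012, 0.04, -0.158], [0.2685, 0.0135, 0.0686, -0.158]]]'; python3 to.py -.144 0 .037;  python3 - <<'E'
from h import *
im=camrig.snapshot("top")[:,:,::-1]
cv2.imwrite("pics/top1.png",cv2.resize(im[100:300,125:375],(750,600),interpolation=cv2.INTER_CUBIC))
E
```

```text
time: 1.4
eef_pos: [0.5389, -0.1289, 0.1498]
eef_rot: [0.0, 0.803, 0.595, 0.0]
force: [0.2, -0.3, -0.2]
grip_width: 0.0008
finger_force: 0.0
shift [ 0.     -0.0015  0.1128] turn -0.003 cradle now -0.144 -0.0013 world [ 0.5389 -0.1289  0.1498] t 1.4 F [ 0.2 -0.3 -0.2] q [-0.28 -0.12  1.79  0.    1.47  0.01]
```

View pics/top1.png

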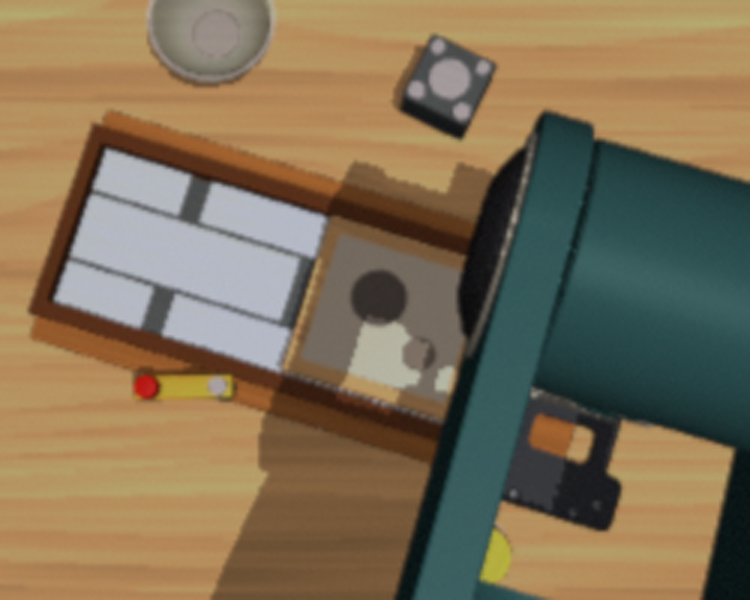

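The hand is above the open end and hides the board's rear. The board and the turn-button (knob at (146,386)) haven't moved. I'll descend behind the board.

```bash
python3 drive.py '[[[0, -0.0015, 0.05, 0], [0, -0.0015, 0.09, 0], [0, -0.0015, 0.105, 0], [0, -0.0015, 0.1128, 0], [0, -0.0015, 0.1128, 0]]]'; python3 to.py -.114 0 .037;  python3 - <<'E'
from h import *
im=camrig.snapshot("side")[:,:,::-1]
cv2.imwrite("pics/side1.png",cv2.resize(im[150:330,170:350],(600,600),interpolation=cv2.INTER_CUBIC))
E
```

```text
time: 2.08
eef_pos: [0.537, -0.1305, 0.0381]
eef_rot: [0.0, 0.804, 0.595, 0.0]
force: [0.1, -0.6, 0.2]
grip_width: 0.0005
finger_force: 0.0
shift [ 0.0321 -0.0001  0.0011] turn -0.004 cradle now -0.1461 -0.0 world [ 0.537  -0.1305  0.0381] t 2.075 F [ 0.1 -0.6  0.2] q [-0.28 -0.04  1.9   0.    1.28  0.01]
```

View pics/side1.png

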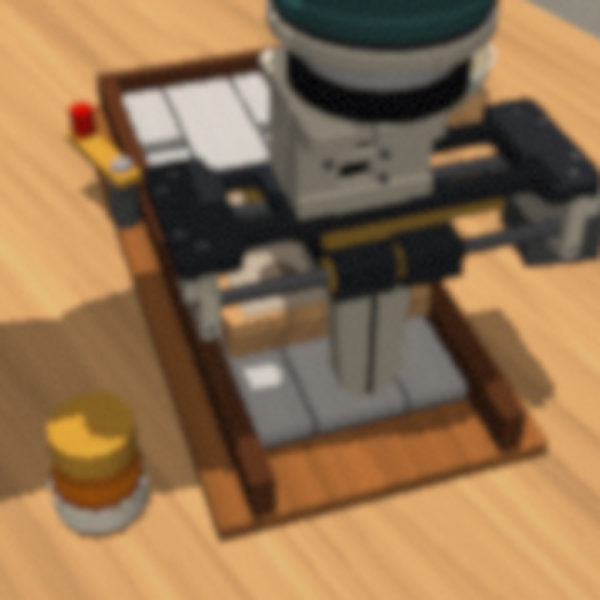

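The closed fingertips (370,385) stand on the open runners behind the board, clear of the guides. I'll approach, then push slowly.

```bash
python3 drive.py '[[[0.006, 0, 0, 0], [0.012, 0, 0, 0], [0.017, 0, 0, 0], [0.0205, 0, 0, 0], [0.024, 0, 0, 0]]]'|egrep 'pos|force'; python3 drive.py '[[[0.0035, 0, 0, 0], [0.007, 0, 0, 0], [0.0105, 0, 0, 0], [0.014, 0, 0, 0], [0.0175, 0, 0, 0]]]'|egrep 'pos|force';python3 drive.py '[[[0.0035, 0, 0, 0], [0.007, 0, 0, 0], [0.0105, 0, 0, 0], [0.014, 0, 0, 0], [0.0175, 0, 0, 0]]]'|egrep 'pos|force'; python3 to.py -.03 0 .037
```

```text
eef_pos: [0.5437, -0.1071, 0.0373]
force: [-0.5, 0.1, 0.5]
finger_force: 0.0
eef_pos: [0.5487, -0.0905, 0.0372]
force: [-0.3, -2.7, -0.0]
finger_force: 1.2
eef_pos: [0.5539, -0.0736, 0.0372]
force: [-0.6, -1.6, 0.1]
finger_force: 1.2
shift [0.0568 0.     0.0002] turn -0.004 cradle now -0.0868 0.0002 world [ 0.5539 -0.0736  0.0372] t 4.0 F [-0.6 -1.6  0.1] q [-0.18 -0.03  1.89  0.    1.28  0.12]
```

```bash
for i in 1; do python3 drive.py '[[[0.0035, 0, 0, 0], [0.007, 0, 0, 0], [0.0105, 0, 0, 0], [0.014, 0, 0, 0], [0.0175, 0, 0, 0]]]'|egrep 'pos|^force'; python3 drive.py '[[[0.0035, 0, 0, 0], [0.007, 0, 0, 0], [0.0105, 0, 0, 0], [0.014, 0, 0, 0], [0.0175, 0, 0, 0]]]'|egrep 'pos|^force'; python3 drive.py '[[[0.0035, 0, 0, 0], [0.007, 0, 0, 0], [0.0105, 0, 0, 0]]]'|egrep 'pos|^force'; done; python3 to.py -.03 0 .037
```

```text
eef_pos: [0.559, -0.0569, 0.0372]
force: [-0.2, -2.9, 0.3]
eef_pos: [0.5641, -0.0402, 0.0372]
force: [-0.6, -1.6, -0.0]
eef_pos: [0.5671, -0.0301, 0.0372]
force: [-1.2, -2.4, -1.1]
shift [0.0113 0.0001 0.0002] turn -0.004 cradle now -0.0413 0.0001 world [ 0.5671 -0.0301  0.0372] t 5.625 F [-1.2 -2.4 -1.1] q [-0.1  -0.01  1.87  0.    1.28  0.2 ]
```

Board centre is now at about +0.027. From here I'll go in shorter commands and watch for the force to rise.

```bash
python3 drive.py '[[[0.0035, 0, 0, 0], [0.007, 0, 0, 0], [0.0105, 0, 0, 0]]]'|egrep 'pos|^force'
```

```text
eef_pos: [0.5702, -0.0201, 0.0372]
force: [-0.3, -1.7, -0.6]
```

```bash
python3 drive.py '[[[0.0035, 0, 0, 0], [0.007, 0, 0, 0], [0.0105, 0, 0, 0]]]'|egrep 'pos|^force'
```

```text
eef_pos: [0.5733, -0.01, 0.0372]
force: [-1.1, -1.2, -0.7]
```

```bash
python3 drive.py '[[[0.0035, 0, 0, 0], [0.007, 0, 0, 0]]]'|egrep 'pos|^force'
```

```text
eef_pos: [0.5753, -0.0033, 0.0373]
force: [-1.0, -2.1, -0.2]
```

```bash
python3 drive.py '[[[0.0035, 0, 0, 0], [0.007, 0, 0, 0]]]'|egrep 'pos|^force'
```

```text
eef_pos: [0.5773, 0.0034, 0.0372]
force: [-0.3, -2.2, -0.5]
```

```bash
python3 drive.py '[[[0.0035, 0, 0, 0], [0.007, 0, 0, 0]]]'|egrep 'pos|^force'; python3 to.py -.03 0 .037
```

```text
eef_pos: [0.5791, 0.0087, 0.0373]
force: [-7.9, -27.7, 4.6]
shift [-0.0293 -0.      0.0004] turn -0.003 cradle now -0.0007 -0.0001 world [0.5791 0.0087 0.0373] t 7.125 F [ -7.9 -27.7   4.6] q [-0.03  0.02  1.85 -0.    1.28  0.27]
```

The force rose to 29 N with the board centre at about +0.067, which should mean it dropped. I'll back off, lift and check.

```bash
python3 drive.py '[[[-0.01, 0, 0, 0], [-0.025, 0, 0, 0], [-0.025, 0, -0.045, 0], [-0.025, 0, -0.09, 0], [-0.07, 0, -0.13, 0]]]'|egrep 'pos|^force'; python3 drive.py '[[[-0.06, 0, 0, 0], [-0.12, 0, 0, 0], [-0.16, 0, 0, 0]]]'|egrep 'pos|^force';  python3 - <<'E'
from h import *
im=camrig.snapshot("top")[:,:,::-1]
cv2.imwrite("pics/top2.png",cv2.resize(im[125:275,125:345],(792,540),interpolation=cv2.INTER_CUBIC))
im=camrig.snapshot("side")[:,:,::-1]
cv2.imwrite("pics/side2.png",cv2.resize(im[150:310,170:350],(675,600),interpolation=cv2.INTER_CUBIC))
E
```

```text
eef_pos: [0.559, -0.0567, 0.169]
force: [0.7, -1.3, -0.6]
eef_pos: [0.511, -0.2127, 0.1675]
force: [0.8, 0.7, 0.3]
```

View pics/top2.png

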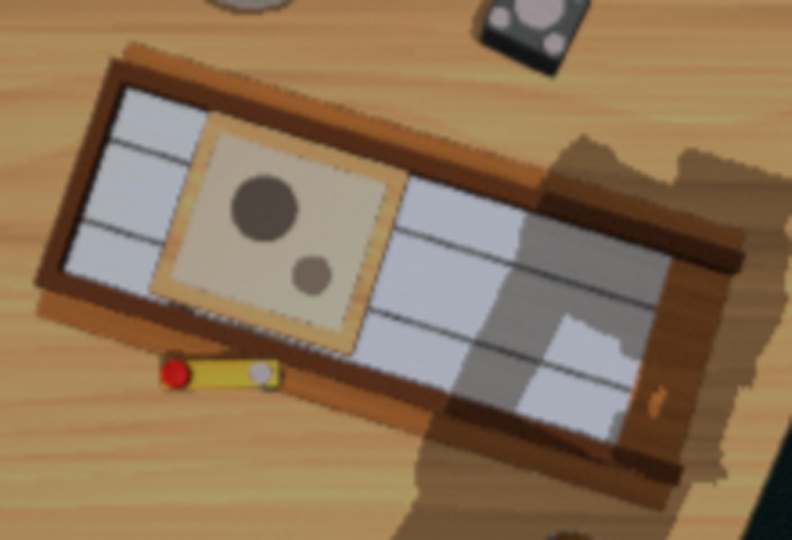

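View pics/side2.png

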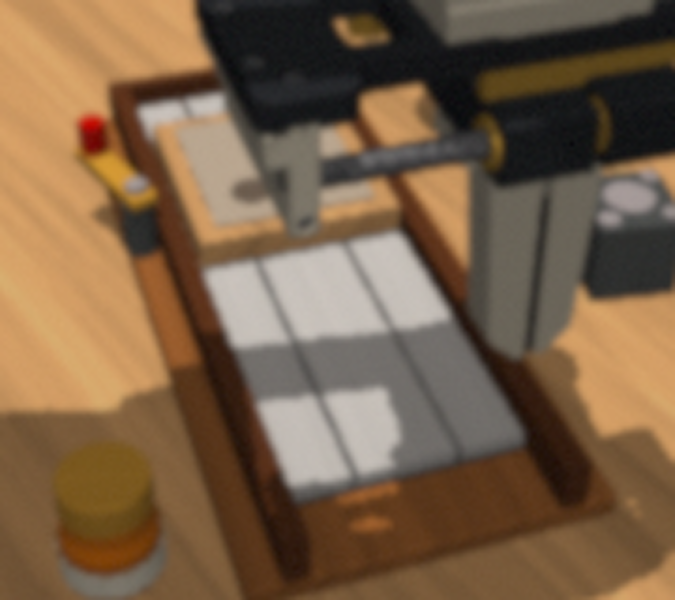

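All the notches are now covered. In the top view the board spans x 150–410, with its corners at (208,112), (410,172), (353,354) and (150,292). In the side view its rear face sits close on the runners, with its bottom edge running from (205,265) to (400,230). I'll check the drop numerically and work out the approach to the knob.

```bash
python3 to.py .085 .117 .16 1.89
python3 - <<'E'
from h import *
p=np.load("p.npy")
for dz in (0,.007):
  print(dz,[[((q-[170,150])*3.75).round().tolist() for q in proj(W(p,[[.067-.06,y,z+dz] for y in (.055,-.055)]),"side")] for z in (.024,.043)],
   [((q-[125,125])*3.6).round().tolist() for q in proj(W(p,[[.067+sx*.06,sy*.055,.043+dz] for sx,sy in ((1,-1),(-1,-1),(-1,1),(1,1))]))])
E
```

```text
shift [ 0.3173 -0.1181  0.0072] turn -1.897 cradle now -0.2332 0.0011 world [ 0.5108 -0.2136  0.1673] t 8.225 F [-0.9 -0.1  0.2] q [-0.44 -0.13  1.77 -0.    1.5  -0.14]
0 [[[200.0, 269.0], [398.0, 229.0]], [[198.0, 240.0], [399.0, 201.0]]] [[206.0, 108.0], [408.0, 170.0], [349.0, 356.0], [144.0, 293.0]]
0.007 [[[199.0, 258.0], [398.0, 219.0]], [[197.0, 229.0], [399.0, 190.0]]] [[204.0, 105.0], [408.0, 168.0], [348.0, 356.0], [142.0, 292.0]]
```

The observed edges match the dropped height. Moving to the knob side.

```bash
python3 drive.py '[[[0.05, -0.02, 0, -0.18], [0.1, -0.04, 0, -0.36], [0.15, -0.06, 0, -0.54], [0.2, -0.08, 0, -0.72], [0.24, -0.09, 0, -0.9]]]'|egrep 'pos|^force'; python3 to.py .085 .117 .16 1.89
```

```text
eef_pos: [0.4955, 0.0479, 0.1676]
force: [1.6, 0.5, -0.5]
shift [0.065  0.0407 0.0076] turn -0.987 cradle now 0.0127 0.0911 world [0.4955 0.0479 0.1676] t 8.85 F [ 1.6  0.5 -0.5] q [ 0.04 -0.26  1.88  0.    1.52 -0.57]
```

```bash
python3 drive.py '[[[0.02, 0.012, 0, -0.18], [0.04, 0.025, 0, -0.36], [0.065, 0.0407, 0, -0.54], [0.065, 0.0407, 0, -0.72], [0.065, 0.0407, 0, -0.9]]]'|egrep 'pos|^force'; python3 drive.py '[[[0, 0, 0.02, -0.09], [0, 0, 0.05, -0.09]]]'|egrep 'pos|^force'; python3 to.py .0835 .118 .058 1.89
```

```text
eef_pos: [0.4924, 0.123, 0.1672]
force: [0.3, 0.2, -1.0]
eef_pos: [0.493, 0.1227, 0.1175]
force: [0.5, 0.1, 0.1]
shift [0.0029 0.0007 0.0595] turn -0.002 cradle now 0.0836 0.1152 world [0.493  0.1227 0.1175] t 9.725 F [0.5 0.1 0.1] q [ 0.19 -0.21  1.92  0.    1.43 -1.4 ]
```

```bash
python3 drive.py '[[[0.003, 0.0007, 0.03, 0], [0.003, 0.0007, 0.05, 0], [0.003, 0.0007, 0.0595, 0], [0.003, 0.0007, 0.0595, 0]]]'|egrep 'pos|^force'
cat > arc.py <<'E'
from h import *; import sys
# arc.py a0 a1 a2...: relative rows in tool axes from finger pose at bar angle a0 (16 mm trailing; a0=start uses measured pose)
from scipy.spatial.transform import Rotation as R
p=np.load("p.npy");o=env.observe();q=o["eef_rot"];Rm=R.from_quat([*q[1:],q[0]]).as_matrix()
y0=np.arctan2(Rm[1,0],Rm[0,0])
for a in map(float,sys.argv[1:]):
    u=np.array([np.cos(a),np.sin(a)]);v=np.array([-u[1],u[0]]);c=np.array([.05,.078])+.045*u+.0155*v
    d=Rm.T@(W(p,[*c,.058])[0]-o["eef_pos"]);e=(y0-(p[2]+a+np.pi/2)+np.pi)%(2*np.pi)-np.pi
    print(a,d.round(4),e.round(3))
print(o["time"],o["eef_pos"].round(4),o["force"].round(1))
E
python3 arc.py .32 .2 .06 -.08 -.22 -.36
```

```text
eef_pos: [0.4898, 0.1229, 0.0578]
force: [0.5, 0.1, -0.6]
0.32 [-0.0124  0.0011 -0.0002] -0.004
0.2 [-0.0178  0.0026 -0.0002] 0.116
0.06 [-0.0244  0.0036 -0.0002] 0.256
-0.08 [-0.0311  0.0036 -0.0002] 0.396
-0.22 [-0.0377  0.0028 -0.0002] 0.536
-0.36 [-0.0441  0.001  -0.0002] 0.676
10.225 [0.4898 0.1229 0.0578] [ 0.5  0.1 -0.6]
```

```bash
python3 drive.py '[[[-0.008, 0.001, 0, 0], [-0.0124, 0.001, 0, 0], [-0.018, 0.0025, 0, 0.116], [-0.0245, 0.0035, 0, 0.256], [-0.031, 0.0036, 0, 0.396]]]'|egrep 'pos|^force'; python3 arc.py -.08 -.2 -.32 -.44 -.56 -.68
```

```text
eef_pos: [0.5212, 0.1273, 0.0581]
force: [-2.0, -0.9, -0.4]
-0.08 [ 0.0004 -0.0001  0.0001] -0.005
-0.2 [-0.0051  0.0014  0.0001] 0.115
-0.32 [-0.0107  0.0023  0.0001] 0.235
-0.44 [-0.0164  0.0025  0.0001] 0.355
-0.56 [-0.0221  0.0021  0.0001] 0.475
-0.68 [-0.0277  0.0009  0.0001] 0.595
10.85 [0.5212 0.1273 0.0581] [-2.  -0.9 -0.4]
```

Contact is at about 2 N and moving as expected. I'll continue along the arc.

```bash
python3 drive.py '[[[-0.005, 0.0015, 0, 0.115], [-0.0107, 0.0023, 0, 0.235], [-0.0164, 0.0025, 0, 0.355], [-0.022, 0.002, 0, 0.475], [-0.0277, 0.001, 0, 0.595]]]'|egrep 'pos|^force'; python3 arc.py -.8 -.92 -1.04 -1.16 -1.28
```

```text
eef_pos: [0.5473, 0.1181, 0.058]
force: [-2.2, 1.2, 0.0]
-0.8 [-0.0056  0.0014  0.    ] 0.121
-0.92 [-0.0113  0.0023  0.    ] 0.241
-1.04 [-0.017   0.0025  0.    ] 0.361
-1.16 [-0.0226  0.002   0.    ] 0.481
-1.28 [-0.0282  0.0008  0.    ] 0.601
11.475 [0.5473 0.1181 0.058 ] [-2.2  1.2  0. ]
```

```bash
python3 drive.py '[[[-0.0056, 0.0014, 0, 0.12], [-0.0113, 0.0023, 0, 0.24], [-0.017, 0.0025, 0, 0.36], [-0.0226, 0.002, 0, 0.48], [-0.0282, 0.0008, 0, 0.6]]]'|egrep 'pos|^force'; python3 arc.py -1.36 -1.44 -1.52 -1.58 -1.62
```

```text
eef_pos: [0.5639, 0.0953, 0.0581]
force: [-1.7, 0.5, -1.1]
-1.36 [-0.0037  0.0011  0.0001] 0.081
-1.44 [-0.0075  0.0018  0.0001] 0.161
-1.52 [-0.0112  0.0023  0.0001] 0.241
-1.58 [-0.0141  0.0025  0.0001] 0.301
-1.62 [-0.016   0.0025  0.    ] 0.341
12.1 [0.5639 0.0953 0.0581] [-1.7  0.5 -1.1]
```

```bash
python3 drive.py '[[[-0.0037, 0.001, 0, 0.08], [-0.0075, 0.0018, 0, 0.16], [-0.0112, 0.0023, 0, 0.24], [-0.013, 0.0024, 0, 0.28], [-0.015, 0.0025, 0, 0.3]]]'|egrep 'pos|^force'; python3 arc.py -1.6
```

```text
eef_pos: [0.5665, 0.0824, 0.0582]
force: [1.3, 25.9, -1.2]
-1.6 [-0.0021  0.0006  0.0001] 0.024
12.725 [0.5665 0.0824 0.0582] [ 1.3 25.9 -1.2]
```

The force is 26 N, so the bar is at its stop. I'll back off, lift clear and look.

```bash
python3 drive.py '[[[0.015, 0, 0, 0.3], [0.025, 0, 0, 0.3], [0.025, 0, -0.05, 0.3], [0.025, 0, -0.11, 0.3]]]'|egrep 'pos|^force'; python3 drive.py '[[[0.06, 0, 0, 0], [0.12, 0, 0, 0], [0.18, 0, 0, 0], [0.22, 0, 0, 0]]]'|egrep 'pos|^force';  python3 - <<'E'
from h import *
im=camrig.snapshot("top")[:,:,::-1]
cv2.imwrite("pics/top3.png",cv2.resize(im[90:290,125:345],(660,600),interpolation=cv2.INTER_CUBIC))
E
```

```text
eef_pos: [0.573, 0.1042, 0.1684]
force: [0.1, 0.1, -0.4]
eef_pos: [0.6982, 0.2883, 0.1673]
force: [-0.1, -0.1, -0.1]
```

View pics/top3.png

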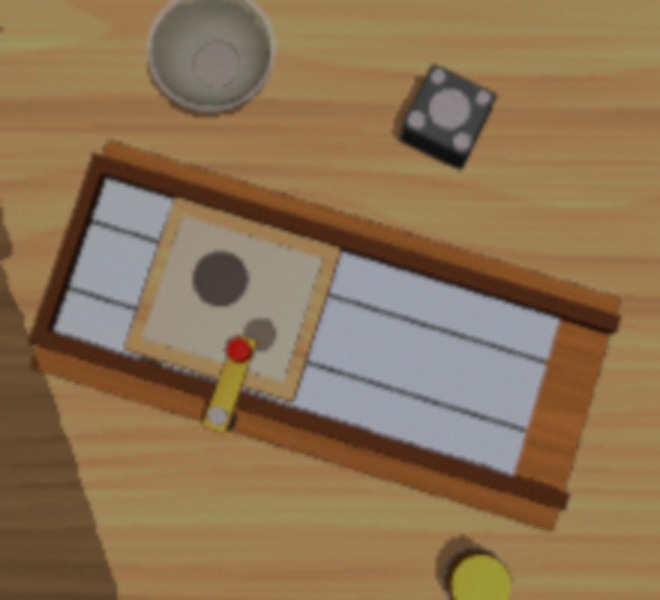

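The bar runs from its pivot (217,415) to the knob (239,350), square across the dropped board. The bowl, block and jar are where they were, and the arm is clear.

```bash
python3 -c "
from station import env, camrig
print(env.hand_in())"
```

```text
the job is handed in; nothing more can be done
None
```

I pushed the board along until it dropped level into its notches, swung the turn-button clockwise to its stop across the board, and handed the job in; the bowl, block and jar were not moved, and no verdict came back.

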